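Spin the plating turntable and brake it on its index mark

TASK

Check that the plating turntable runs freely: flick its upright peg with a fingertip so that the disc spins counter-clockwise (seen from above) and carries the peg right past the fixed pointer at least once with nothing touching it. Then, on a later pass while it is still turning, brake the disc with a fingertip so that it stops, at the first attempt, with the peg at the pointer; do not push it round to the mark afterwards, and take the finger away so that it stays there. Leave the dish in the middle of the disc and the things around alone.

Things in the scene. Friction and masses are not known exactly. Their poses are not given: they have to be found in the camera images.
- turntable: the plating turntable's fixed grey foot (170 mm across); origin on the bench under the disc's axis. The turntable may stand at any yaw; its pointer lies along the foot's own -x axis. The pointer is a steel post 14 x 20 mm, 135 to 151 mm from the axis and 68 mm high, with a small wedge pointing inwards, ending 6 mm outside the disc. It is fixed.
- spindle (a joint): angle of the disc in rad, counter-clockwise from above positive, counted on through whole turns. The peg is exactly at the pointer at 0 and at every whole turn (6.283, 12.566 ...). It starts between -5.3 and -1.0, at rest. Bearing: unlimited, low friction, so it coasts for several seconds (about 0.2 to 0.45 rad/s lost each second) and stays where it stops.
- disc: round flat aluminium disc, 230 mm across and 10 mm thick, about 1.6 kg, with the peg; origin on the axis at its underside, 50 mm over the bench; its flat top is 60 mm over the bench and turns about the vertical axis. The peg stands along its own -x axis. The rim outside the peg's circle (76 to 115 mm from the axis) is flat and empty, for braking: a fingertip pressed on it with a few newtons stops the disc almost at once.
- peg_top (a point): top of the round upright steel peg on the disc: 12 mm diameter, 26 mm tall, 70 mm from the axis; its top is 86 mm over the bench. It is both what is flicked and the mark that must stop at the pointer.
- mark_point (a point): fixed point in the air, 70 mm from the axis towards the pointer and 86 mm over the bench: where the peg's top is when the peg is exactly at the pointer.
- pointer_tip (a point): inner tip of the fixed pointer wedge, 121 mm from the axis, 65 mm over the bench
- dish: shut white Petri dish, 60 mm across and 15 mm tall, loose on the middle of the disc; origin under its centre. Turns with the disc; leave alone
- tube_rack: orange tube rack 78 x 155 x 45 mm (tube caps to 61 mm) on the bench, loose; origin under its centre; leave alone
- tip_box: pipette-tip box 85 x 125 x 57 mm on the bench, loose; origin under its centre; leave alone
- bottle: small reagent bottle 60 mm across, 110 mm tall, loose; origin under its centre; leave alone

How it is judged:
By the outcome, as a careful person would: the job done as asked, in the order asked, and still so for the second after the job is handed in, with the robot touching nothing.
It also fails if it takes over 48 s, if anything falls off the work surface, if the arm or the gripper's body presses on something with over 40 N, if the wrist force passes 120 N, or if a joint passes its speed limit or range.

ROBOT

A 7-joint arm with a two-finger parallel gripper is mounted at the origin on the work surface. World frame = base frame: x ahead of the robot, y to its left, z up, the work surface at z = 0. Lengths are in m, angles in rad, forces in N, time in s.
With the tool pointing down it reaches from about 0.35 to 0.9 m from the base axis. Payload 8.1 kg.
Tool frame: the origin (TCP) lies midway between the tips of the shut fingers; the grasp point (between the pads) lies 19 mm behind it (arm.hold_point_z is the distance from the TCP to the grasp point, in m); z points along the fingers, y is the direction in which the jaws open and shut (so a half turn about z gives the same grasp; the last joint's range is limited). The gripper opens to 92 mm and grips with 3 to 60 N. Pads are 19 mm wide; open, the fingers measure 130 mm over their backs; the gripper's body (75 mm by 190 mm) begins 47 mm behind the grasp point.
Start: joints at [-1.385, 0.434, 0.025, 1.573, -0.012, 1.134, -0.075], TCP at [0.178, 0.599, 0.227] pointing down, gripper open.
Joint ranges: [-2.62, 2.62], [-0.44, 2.09], [-1.27, 1.32], [0.08, 2.57], [-1.32, 4.46], [0.12, 2], [-2.74, 2.74]. Speed limits (rad/s): [2.22, 2.22, 3.01, 3.01, 3.14, 3.14, 3.14].

INTERFACE

Orientations are given as a rotation vector (axis times angle).
In Python, from cell import arm gives the robot as it stands.
- The arm moves only by the shell command python3 -m pendant 'ROWS' [FORCE]. ROWS is JSON, a list of rows, each a list of 3 entries, a list of its own where there are three numbers: the shift along the tool's x, y, z in m, then the turn, a rotation vector about the tool's x, y, z in degrees, then the finger opening in m, from 0 to 0.0918. A call has 1 to 10 rows; each row shifts and turns the commanded pose from where the row before left it, along the tool's axes as they then stand; what a row does not reach is not made up. A row lasts 1/8 s, in which the tool goes at most 62.5 mm and 10.7 degrees, less where a joint would pass 70% of its speed; a pose out of reach is approached as far as the arm can. A call with a gripper value outside its range is refused whole. The fingers move at their own pace and stop on an object; FORCE is the grip in N (left out, the last holds). Time passes only in rows, so rows that do not move let the fingers close. It gives the time, the measured TCP pose, the force and the opening at its end, in the units of the state.
- arm.observe(): the state, without advancing time (a new reading comes with each control period).
- arm.get_image(name): name is "scene" or "top" or "wrist"; returns (picture, depth): 384x512x3 uint8, red, green, blue; 384x512 float32, m along the optical axis (not along the pixel's ray), 0 where there is no reading.
- arm.camera_params(name): a dict with "fovy" (degrees; the focal length in pixels is half the picture's height over the tangent of half this angle, whatever the lens; pixels are square), "cx", "cy" (the principal point, pixels), "rvec" (rotation vector, rad) and "tvec" (3), from world to camera coordinates, as OpenCV has them; the wrist camera has in their place "mount" (4x4, takes a point from camera to tool coordinates, whose origin is the TCP and whose axes are the flange's). Camera axes: x right, y down, z forward; pixel columns grow to the right and rows downward; lengths in m; the calibration is good to about 2 mm. A picture is of the moment at which its call begins: read the wrist's pose just before it. camera_params takes no time and is no camera call.
- arm.sign_off(): hands the job in, once; it reports no verdict.
Trained networks look in the newest picture that a camera, given by its name, has taken for a name from the list of things; names that differ only in an ending like _2 or _b are one class to them, and where a whole thing is asked for, a point or a joint stands for the part that bears it (a point fixed in the world has none). Each returns a list of dicts, best first, with "conf" (0 to 1); they miss things now and then, are a little off and sometimes report something else, mostly with a low value. They report only what shows in the picture. A call takes as long as a camera call.
- arm.look_for(camera, label): "rect" ([centre column, centre row, width, height] in pixels, round what is visible of it).
- arm.masks_of(camera, label): "pixels" (384x512 bool, what is visible of it) and "rect" ([centre column, centre row, width, height] in pixels, round what is visible of it).
The state is a dict: "clock": time; "joints": joint angles; "dq": joint speeds; "joint_efforts": joint torques, N m; "position": TCP position; "ee_rot": TCP orientation; "force": force on the tool from outside, world axes, zero at the start; "ft_torque": the same for the moment, N m; "width": opening from 0.0 (shut) to 1.0 (fully open).
Only numpy, scipy, OpenCV 4.12 (cv2) and the standard library are available. Lean on these libraries where they do the work, as an engineer would, in place of code of your own. Each camera call takes 0.05 s, during which the arm holds its last target.

## Working session

There is one attempt and no reset: what is moved stays moved. The work goes in short steps, Python scripts to look and compute and a shell command to move; the robot and the scene stay as the last step left them, time stands still between calls to the robot, and variables do not carry over. Pictures are saved under pics/ and viewed, and the job is handed in when it is done.

```bash
mkdir -p pics; ls
python3 - <<'E'
from cell import arm
import cv2
s=arm.observe();print({k:s[k] for k in('clock','position','ee_rot','width','force')})
for n in("scene","top","wrist"):
    p,d=arm.get_image(n);cv2.imwrite(f"pics/{n}0.png",p[:,:,::-1]);print(n,arm.camera_params(n))
E
```

```text
pics
{'clock': 0.0, 'position': array([0.17789332, 0.5985742 , 0.22593714]), 'ee_rot': array([-4.52131646e-01, -3.10878351e+00,  2.58301262e-03]), 'width': 0.9994170898932337, 'force': array([ 0.65541811, -0.00469366, -0.24311956])}
scene {'fovy': 56.70812764247113, 'cx': 251.48752002456357, 'cy': 197.69702711971453, 'rvec': array([ 1.44232726,  2.33820973, -0.71859993]), 'tvec': array([ 0.28717213, -0.3931446 ,  1.53078609])}
top {'fovy': 47.27184840318731, 'cx': 257.8630879018227, 'cy': 185.74258271992406, 'rvec': array([ 2.14192306, -2.13582232,  0.16500733]), 'tvec': array([-0.02126016,  0.6004798 ,  1.43306026])}
wrist {'fovy': 68.71590505913215, 'cx': 259.8608725579963, 'cy': 191.79552503115568, 'mount': array([[-6.92659336e-04, -9.65978629e-01, -2.58620973e-01,
         7.04434913e-02],
       [ 9.99999448e-01, -8.73306538e-04,  5.83620490e-04,
        -4.08907594e-04],
       [-7.89620308e-04, -2.58620427e-01,  9.65978701e-01,
        -1.58379668e-01],
       [ 0.00000000e+00,  0.00000000e+00,  0.00000000e+00,
         1.00000000e+00]])}
```

View pics/top0.png

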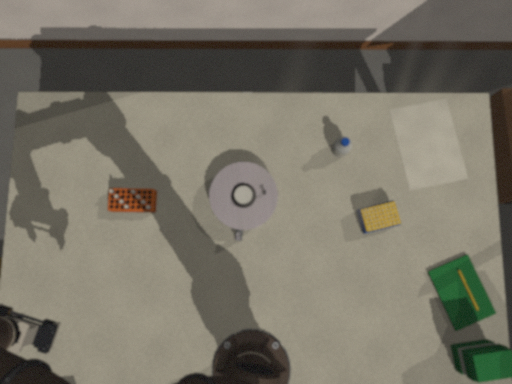

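View pics/scene0.png

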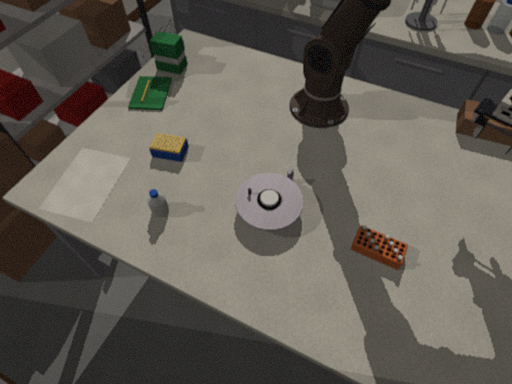

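Top view: disc at about (243,195), pointer at (238,235) facing the robot, peg near (263,189). Rack is to the left; bottle and tip box are to the right.

```bash
cat > h.py <<'E'
from cell import arm
import cv2, numpy as np
from scipy.spatial.transform import Rotation as R
def cam(n, st=None):
    c=arm.camera_params(n); f=192/np.tan(np.radians(c['fovy']/2))
    K=np.array([[f,0,c['cx']],[0,f,c['cy']],[0,0,1]])
    if 'mount' in c:
        T=np.eye(4);T[:3,:3]=R.from_rotvec(st['ee_rot']).as_matrix();T[:3,3]=st['position']
        W=T@c['mount']; Rc=W[:3,:3].T; t=-Rc@W[:3,3]
    else: Rc=R.from_rotvec(c['rvec']).as_matrix(); t=np.array(c['tvec'])
    return K,Rc,t
def ray(n,uv,z,st=None):
    K,Rc,t=cam(n,st); uv=np.atleast_2d(np.asarray(uv,float))
    d=(np.linalg.inv(K)@np.c_[uv,np.ones(len(uv))].T).T@Rc; o=-Rc.T@t
    return o+d*((z-o[2])/d[:,2])[:,None]
def proj(n,P,st=None):
    K,Rc,t=cam(n,st); q=(np.atleast_2d(P)@Rc.T+t)@K.T
    return q[:,:2]/q[:,2:]
E
python3 - <<'E'
from h import *
for n in("top","scene"):
    p,d=arm.get_image(n)
    for l in("disc","turntable","pointer_tip","peg_top","dish","tube_rack","tip_box","bottle"):
        r=arm.masks_of(n,l)
        for q in r[:2]:
            m=q['pixels'];ys,xs=np.nonzero(m)
            z={'disc':.06,'pointer_tip':.067,'peg_top':.08,'dish':.075,'tube_rack':.05,'tip_box':.057,'bottle':.1}.get(l,0.03)
            print(n,l,round(q['conf'],2),np.round(q['rect'],1),m.sum(),ray(n,[[xs.mean(),ys.mean()]],z)[0].round(4))
            if l=='disc' and q is r[0]:
                c=max(cv2.findContours(m.astype('uint8'),cv2.RETR_EXTERNAL,cv2.CHAIN_APPROX_NONE)[0],key=len)[:,0]
                P=ray(n,c,.06); A=np.c_[2*P[:,:2],np.ones(len(P))]
                s=np.linalg.lstsq(A,(P[:,:2]**2).sum(1),rcond=None)[0]
                print(' circle',s[:2],np.sqrt(s[2]+s[0]**2+s[1]**2))
p,d=arm.get_image("top")
cv2.imwrite('pics/topz.png',cv2.resize(p[140:260,180:310,::-1],None,fx=5,fy=5,interpolation=cv2.INTER_CUBIC))
E
```

```text
top disc 0.6 [242.1 196.1  70.2  71.2] 3429 [0.5665 0.0312 0.06  ]
 circle [0.56815092 0.03124704] 0.11309067657628279
top turntable 0.92 [244.6 201.8  68.5  78.5] 3550 [0.5672 0.0327 0.03  ]
top pointer_tip 0.85 [244.1 200.8  71.4  77.5] 3402 [0.5631 0.0305 0.067 ]
top peg_top 0.74 [242.7 201.9  70.4  80. ] 3551 [0.5609 0.0302 0.08  ]
top peg_top 0.57 [242.7 195.9  63.8  67.7] 3375 [0.5631 0.0301 0.08  ]
top tube_rack 0.93 [134.6 200.2  53.1  23.9] 1152 [0.5521 0.4036 0.05  ]
top bottle 0.75 [342.9 147.8  21.8  21.7] 322 [ 0.7255 -0.2946  0.1   ]
scene disc 0.58 [270.2 199.6  68.1  51.8] 2951 [0.5746 0.0335 0.06  ]
 circle [0.56813953 0.03032035] 0.11461606199385198
scene disc 0.21 [269.2 201.2  69.3  63.2] 2924 [0.5728 0.0339 0.06  ]
scene turntable 0.62 [268.6 202.4  66.6  64.9] 3022 [0.5545 0.0264 0.03  ]
scene pointer_tip 0.59 [268.4 201.6  68.2  58. ] 2930 [0.5761 0.0358 0.067 ]
scene peg_top 0.62 [269.6 199.3  68.9  55.2] 2821 [0.5876 0.0391 0.08  ]
scene dish 0.78 [271.8 197.5  25.4  18.6] 263 [0.5678 0.0299 0.075 ]
scene tube_rack 0.9 [381.1 250.2  59.1  40.7] 1496 [0.5675 0.4087 0.05  ]
scene tip_box 0.97 [168.  147.8  39.8  31.8] 909 [ 0.5187 -0.4044  0.057 ]
scene tip_box 0.58 [268.5 198.5  68.2  59.6] 2960 [0.5698 0.0335 0.057 ]
scene bottle 0.69 [157.4 201.8  21.5  29.8] 440 [ 0.7647 -0.2731  0.1   ]
scene bottle 0.39 [271.2 201.8  69.1  60.7] 3077 [0.5958 0.0448 0.1   ]
```

View pics/topz.png

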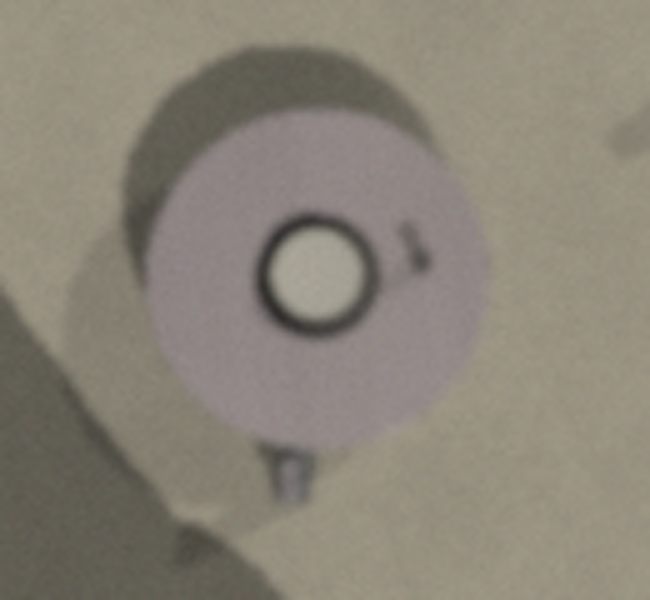

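View pics/wrist0.png

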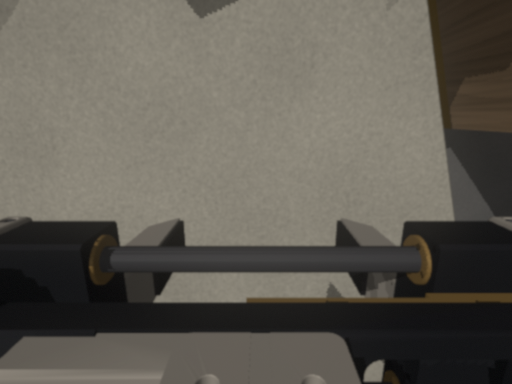

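```bash
python3 -m pendant '[[[-0.038,-0.041,0],[0,0,0],0],[[-0.038,-0.041,0],[0,0,0],0],[[-0.038,-0.041,0],[0,0,0],0],[[-0.038,-0.041,0],[0,0,0],0],[[-0.038,-0.041,0],[0,0,0],0],[[-0.038,-0.041,0],[0,0,0],0],[[-0.038,-0.041,0],[0,0,0],0],[[-0.038,-0.041,0],[0,0,0],0],[[-0.038,-0.041,0],[0,0,0],0],[[-0.038,-0.041,0],[0,0,0],0]]' 20
```

```text
clock: 2.35
position: [0.4262, 0.0963, 0.2271]
ee_rot: [0.452, 3.108, 0.001]
force: [1.4, 1.1, 0.3]
width: 0.012
```

```bash
python3 -m pendant '[[[0,0,0],[0,0,10.5],0],[[0,0,0],[0,0,10.5],0],[[0,0,0],[0,0,10.5],0],[[0,0,0],[0,0,10.5],0],[[0,0,0],[0,0,10.5],0],[[0,0,0],[0,0,10.5],0],[[0,0,0],[0,0,10.4],0],[[-0.055,0.025,0],[0,0,0],0],[[-0.055,0.025,0],[0,0,0],0],[[-0.04,0.025,0],[0,0,0],0]]'
python3 - <<'E'
from h import *
s=arm.observe();p,d=arm.get_image('wrist');cv2.imwrite('pics/w1.png',p[:,:,::-1])
print(s['clock'],s['position'],R.from_rotvec(s['ee_rot']).as_matrix().round(3),s['joints'].round(2))
np.savez('w1.npz',p=p,d=d,pos=s['position'],rot=s['ee_rot'])
p,d=arm.get_image('top');cv2.imwrite('pics/t1.png',p[:,:,::-1])
E
```

```text
clock: 3.6
position: [0.5013, -0.0544, 0.2271]
ee_rot: [2.221, 2.221, 0.001]
force: [0.1, 1.4, 0.2]
width: 0.004
3.6 [ 0.50125337 -0.05441865  0.22714681] [[ 0.     1.     0.001]
 [ 1.    -0.    -0.   ]
 [-0.     0.001 -1.   ]] [-0.47  0.25  0.59  1.9  -0.16  1.04  0.19]
```

View pics/w1.png

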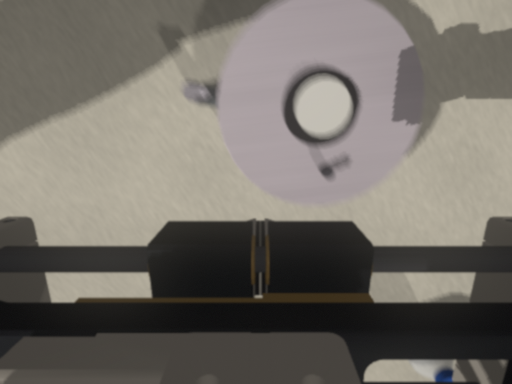

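View pics/t1.png

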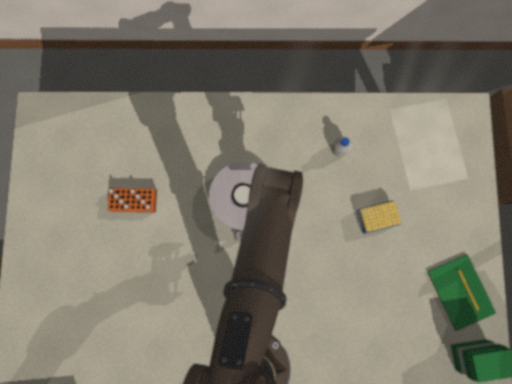

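Run:
```python
from h import *
z=np.load('w1.npz');st={'position':z['pos'],'ee_rot':z['rot']};p=z['p']
cv2.imwrite('pics/w1z.png',cv2.resize(p[0:220,170:440,::-1],(790,644)[0:2] if 0 else (735,599),interpolation=cv2.INTER_CUBIC))
print('cam', -cam('wrist',st)[1].T@cam('wrist',st)[2])
g=cv2.cvtColor(p,cv2.COLOR_RGB2HSV)
# disc by colour: purple-ish
lab=cv2.cvtColor(p,cv2.COLOR_RGB2LAB).astype(int); m=((lab[:,:,1]>130)&(lab[:,:,2]<129)).astype('uint8')
m=cv2.morphologyEx(m,cv2.MORPH_OPEN,np.ones((3,3)));cv2.imwrite('pics/m1.png',m*255)
for l in('disc','turntable','dish','peg_top'):
    for q in arm.masks_of('wrist',l)[:2]: print(l,q['conf'],np.round(q['rect'],1),q['pixels'].sum())
```

```text
cam [0.50006403 0.01494475 0.38552543]
disc 0.57 [318.3 102.2 211.  203.5] 31443
turntable 0.86 [302.9 102.4 242.8 204.2] 32338
dish 0.81 [319.2 102.2  51.8  59.1] 2655
peg_top 0.57 [317.8 101.8 208.3 203.5] 31755
```

View pics/w1z.png

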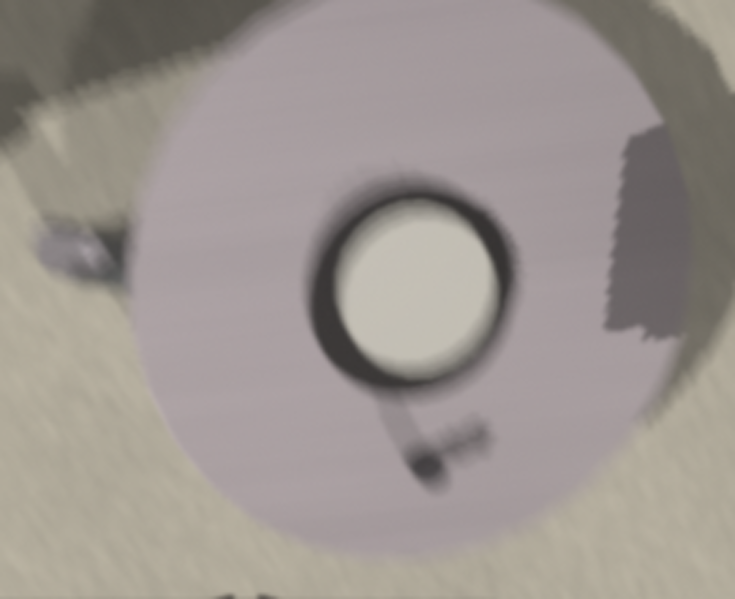

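View pics/m1.png

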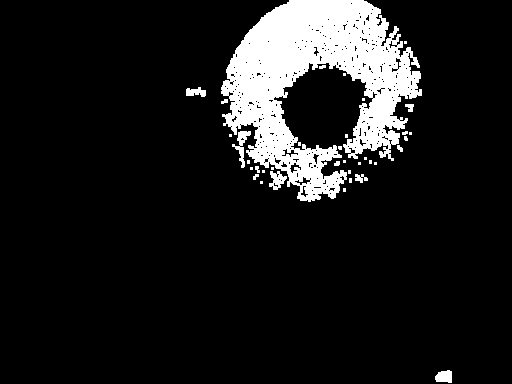

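Run:
```python
from h import *
z=np.load('w1.npz');st={'position':z['pos'],'ee_rot':z['rot']};p=z['p']
C=np.array([.5682,.031])
m=arm.masks_of('wrist','disc')[0]['pixels'].astype('uint8')
c=max(cv2.findContours(m,cv2.RETR_EXTERNAL,cv2.CHAIN_APPROX_NONE)[0],key=len)[:,0]
c=c[(c[:,1]>2)]
P=ray('wrist',c,.06,st)[:,:2]
from scipy.optimize import least_squares
f=least_squares(lambda s:np.hypot(*(P-s).T)-.115,C,loss='soft_l1',f_scale=.002);print('wrist C',f.x,np.abs(f.fun).mean())
print('dish',ray('wrist',[[322.5,106.5]],.075,st))
def pol(q,C): d=q[:2]-C;return np.hypot(*d).round(4),np.degrees(np.arctan2(d[1],d[0])).round(1)
for C0 in(C,f.x):
  print('peg base w',pol(ray('wrist',[[324.5,168]],.06,st)[0],C0),'top',pol(ray('wrist',[[331,178]],.086,st)[0],C0),'dark',pol(ray('wrist',[[327.2,170.8]],.07,st)[0],C0))
  print('ptr',pol(ray('wrist',[[187,91]],.068,st)[0],C0),pol(ray('wrist',[[216,94]],.065,st)[0],C0))
print('top peg',pol(ray('top',[[264.6,193]],.075)[0],C),'ptr',pol(ray('top',[[238.4,236]],.068)[0],C),pol(ray('top',[[237,231]],.06)[0],C))
for z,q in((.06,70),):
  im=p[:,:,::-1].copy()
  for a in range(0,360,15):
    for r,zz in((.115,.06),(.07,.086),(.07,.06),(.03,.075)):
      u=proj('wrist',[f.x[0]+r*np.cos(np.radians(a)),f.x[1]+r*np.sin(np.radians(a)),zz],st)[0]
      cv2.circle(im,(int(round(u[0])),int(round(u[1]))),1,(0,0,255) if zz!=.086 else (0,255,0),-1)
  cv2.imwrite('pics/w1o.png',cv2.resize(im[0:220,170:440],(735,599)))
```

```text
wrist C [0.56421543 0.03026211] 0.001639148840787397
dish [[0.56667898 0.02538449 0.075     ]]
peg base w (np.float64(0.0746), np.float64(-83.9)) top (np.float64(0.0812), np.float64(-83.2)) dark (np.float64(0.0762), np.float64(-83.3))
ptr (np.float64(0.146), np.float64(175.8)) (np.float64(0.1155), np.float64(176.2))
peg base w (np.float64(0.0744), np.float64(-80.8)) top (np.float64(0.081), np.float64(-80.3)) dark (np.float64(0.076), np.float64(-80.2))
ptr (np.float64(0.1421), np.float64(175.4)) (np.float64(0.1116), np.float64(175.6))
top peg (np.float64(0.073), np.float64(-87.1)) ptr (np.float64(0.1379), np.float64(174.8)) (np.float64(0.1219), np.float64(171.7))
```

View pics/w1o.png

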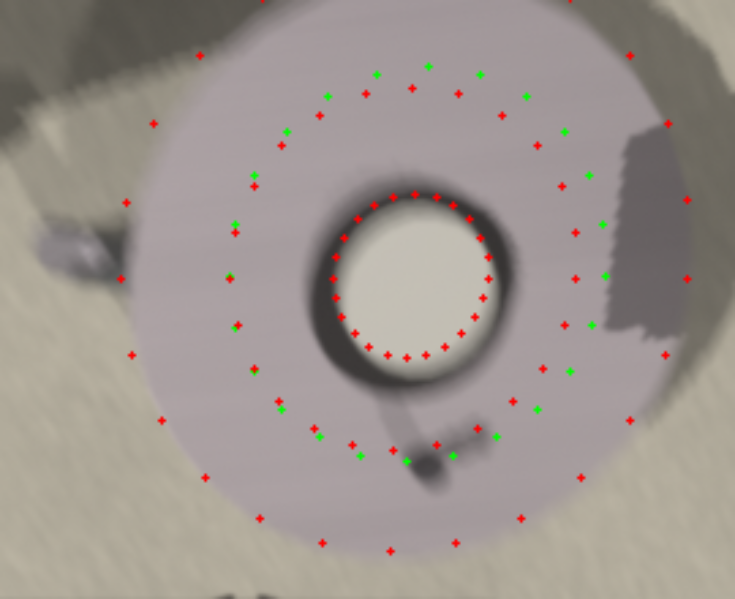

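```bash
python3 -m pendant '[[[0.006,0.018,0.05],[0,0,0],0],[[0.006,0.018,0.05],[0,0,0],0],[[0,0,0.03],[0,0,0],0],[[0,0,0],[0,0,0],0]]'
python3 - <<'E'
from h import *
s=arm.observe();p,d=arm.get_image('wrist');cv2.imwrite('pics/w2.png',p[:,:,::-1])
print(s['clock'],s['position'])
p,d=arm.get_image('scene');cv2.imwrite('pics/s2.png',cv2.resize(p[140:260,200:360,::-1],(800,600),interpolation=cv2.INTER_CUBIC))
E
```

```text
clock: 4.45
position: [0.5347, -0.0387, 0.095]
ee_rot: [-2.216, -2.222, 0.005]
force: [-0.2, 1.2, 0.6]
width: 0.002
4.45 [ 0.53470724 -0.03874547  0.09500586]
```

View pics/w2.png

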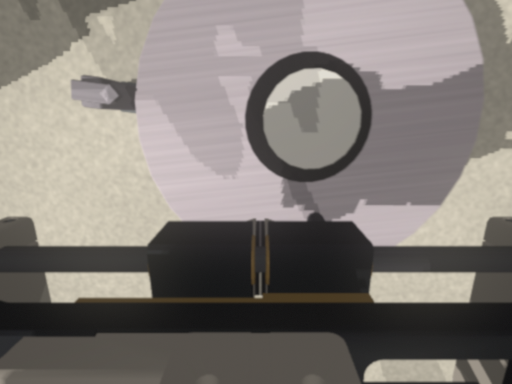

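View pics/s2.png

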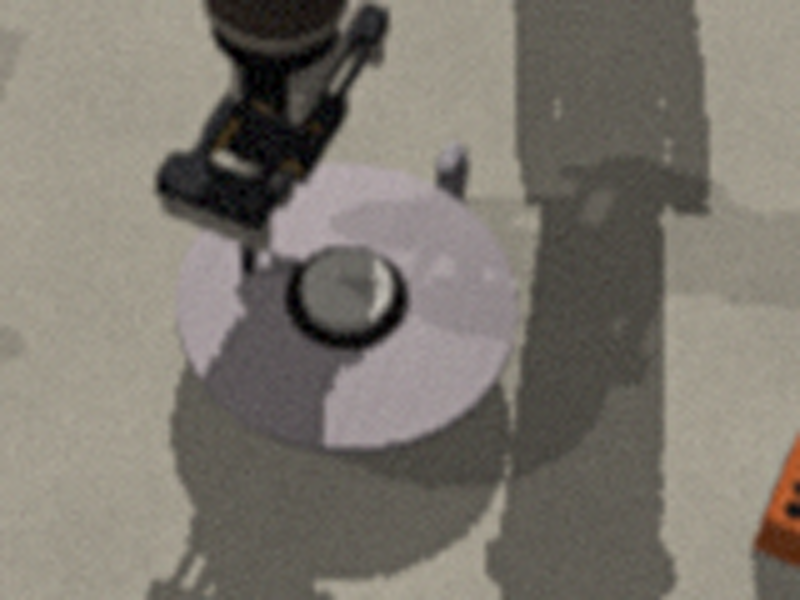

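```bash
python3 -m pendant '[[[-0.002,0,0.015],[0,0,0],0],[[0,0,0.012],[0,0,0],0],[[0,0,0],[0,0,0],0],[[0,0,0],[0,0,0],0]]'
python3 - <<'E'
from h import *
p,d=arm.get_image('scene');cv2.imwrite('pics/s3.png',cv2.resize(p[140:260,200:360,::-1],(800,600),interpolation=cv2.INTER_CUBIC))
s=arm.observe();print(s['clock'],s['position'],s['force'])
E
```

```text
clock: 5.05
position: [0.5367, -0.0421, 0.0698]
ee_rot: [2.221, 2.222, 0.0]
force: [-0.1, 0.2, -0.3]
width: 0.007
5.1 [ 0.53679152 -0.04211415  0.06997542] [ 0.20913107 -0.81254295  0.50049406]
```

View pics/s3.png

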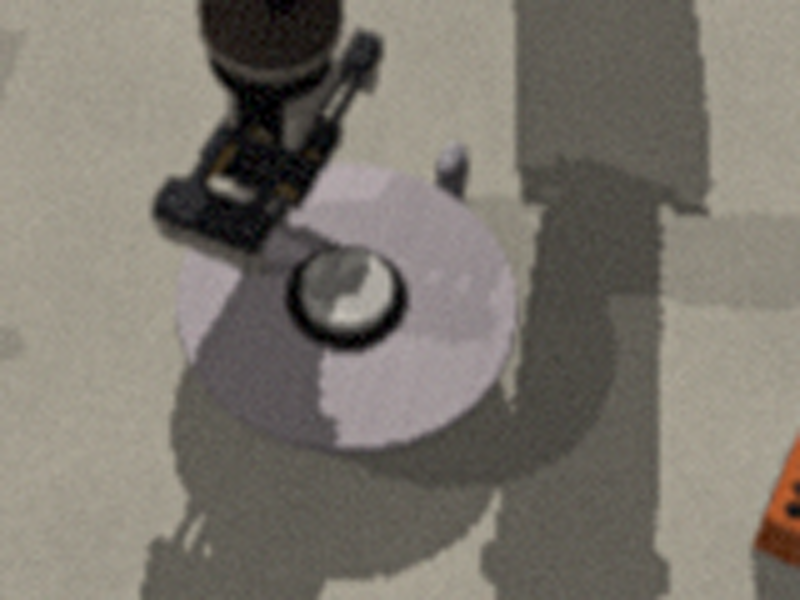

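```bash
python3 -m pendant '[[[0,0.01,0],[0,0,0],0],[[0.002,0.02,0],[0,0,0],0],[[0.006,0.027,0],[0,0,0],0],[[0,-0.02,-0.01],[0,0,0],0],[[-0.017,-0.005,-0.025],[0,0,0],0],[[-0.017,0,0],[0,0,0],0]]'
python3 - <<'E'
from h import *
for i in range(4):
  s=arm.observe();p,d=arm.get_image('wrist');np.savez(f'f{i}.npz',p=p,pos=s['position'],rot=s['ee_rot'],t=s['clock'])
  print(s['clock'],s['position'])
  cv2.imwrite(f'pics/f{i}.png',p[:,:,::-1])
a=[cv2.imread(f'pics/f{i}.png') for i in range(4)]
cv2.imwrite('pics/fm.png',cv2.resize(np.vstack([np.hstack(a[:2]),np.hstack(a[2:])]),(800,600)))
E
```

```text
clock: 5.85
position: [0.5703, -0.0686, 0.1065]
ee_rot: [2.218, 2.221, 0.004]
force: [-0.1, 0.5, -0.2]
width: 0.001
5.85 [ 0.5703034  -0.06858561  0.10648886]
5.9 [ 0.56968871 -0.07166093  0.10580798]
5.95 [ 0.56922272 -0.0704591   0.10507165]
6.0 [ 0.56890313 -0.06894975  0.10448774]
```

View pics/fm.png

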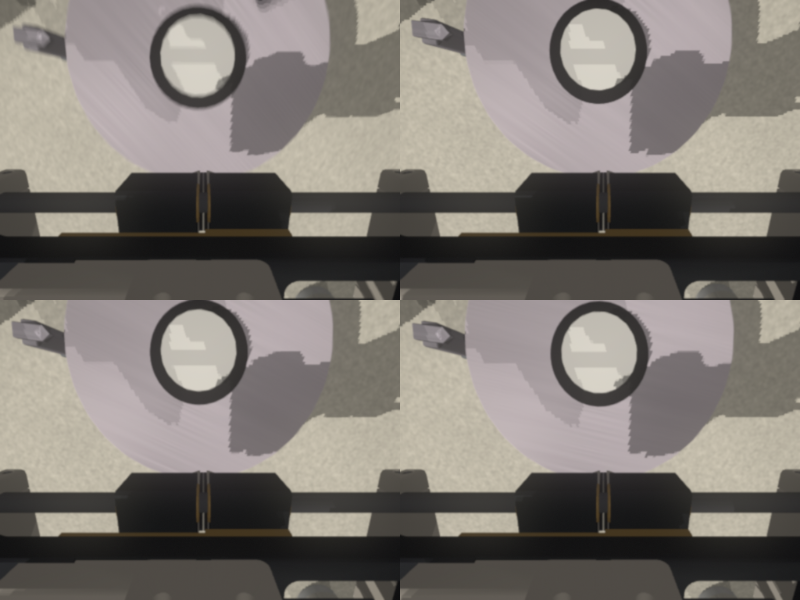

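```bash
cat > cap.py <<'E'
import sys
from h import *
def cap(cams,n,tag):
    L=[]
    for i in range(n):
        for c in cams:
            s=arm.observe();p,d=arm.get_image(c);L.append((c,s['clock'],s['position'],s['ee_rot'],p))
    import pickle;pickle.dump(L,open(f'{tag}.pkl','wb'));return L
def mont(L,fn,crop,cols,sc):
    y0,y1,x0,x1=crop;T=[]
    for c,t,_,_,p in L:
        im=np.ascontiguousarray(cv2.resize(p[y0:y1,x0:x1,::-1],None,fx=sc,fy=sc));cv2.putText(im,f'{t:.2f}',(2,12),0,.4,(0,0,255));T.append(im)
    while len(T)%cols:T.append(T[0]*0)
    cv2.imwrite(fn,np.vstack([np.hstack(T[i:i+cols]) for i in range(0,len(T),cols)]))
E
python3 - <<'E'
from cap import *
L=cap(['scene','wrist'],8,'c1')
mont([l for l in L if l[0]=='scene'],'pics/c1s.png',(140,260,200,340),4,1.4)
mont([l for l in L if l[0]=='wrist'],'pics/c1w.png',(0,240,50,450),4,.5)
print(arm.observe()['position'],arm.observe()['clock'])
E
```

```text
[ 0.56863669 -0.06802445  0.10476232] 6.85
```

View pics/c1s.png

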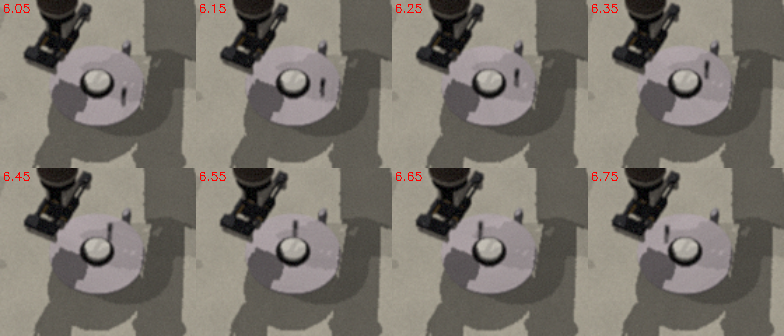

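View pics/c1w.png

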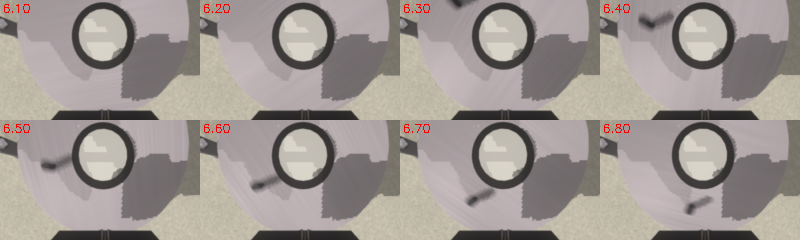

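```bash
cat > det.py <<'E'
from h import *
import pickle
def findpeg(c,st,p,C=np.array([.567,.029])):
    g=cv2.GaussianBlur(cv2.cvtColor(p,cv2.COLOR_RGB2GRAY),(0,0),1.0 if c!='wrist' else 1.5).astype(np.float32)
    th=np.radians(np.arange(0,360,1.));rr=np.arange(.060,.0805,.001)
    TH,RR=np.meshgrid(th,rr,indexing='ij')
    S=0;ok=True
    for z in np.linspace(.063,.083,5):
        P=np.c_[(C[0]+RR*np.cos(TH)).ravel(),(C[1]+RR*np.sin(TH)).ravel(),np.full(TH.size,z)]
        u=proj(c,P,st).astype(np.float32)
        v=cv2.remap(g,u[:,0].reshape(TH.shape),u[:,1].reshape(TH.shape),cv2.INTER_LINEAR,borderValue=255)
        bad=(u[:,0]<2)|(u[:,0]>509)|(u[:,1]<1)
        if c=='wrist': bad|=(u[:,1]>212)
        v[bad.reshape(TH.shape)]=255; S=S+v/5
    i=np.unravel_index(S.argmin(),S.shape)
    w=np.clip(S.min()+12-S,0,None); 
    e=np.exp(1j*TH); 
    loc=np.abs(np.angle(e/e[i]))<.25
    w=w*loc
    x=C[0]+(w*RR*np.cos(TH)).sum()/w.sum(); y=C[1]+(w*RR*np.sin(TH)).sum()/w.sum()
    return x,y,S.min()
def run(L,cams=('wrist','scene')):
    out=[]
    for c,t,pos,rot,p in L:
        st={'position':pos,'ee_rot':rot}
        out.append((c,t,*findpeg(c,st,p)))
    return out
E
python3 - <<'E'
from det import *
L=pickle.load(open('c1.pkl','rb'))
o=run(L)
for c,t,x,y,s in o: print(c,round(t,2),round(x,4),round(y,4),'r%.4f a%.1f'%(np.hypot(x-.567,y-.029),np.degrees(np.arctan2(y-.029,x-.567))),round(s))
E
```

```text
scene 6.05 0.5716 0.1007 r0.0718 a86.4 55
wrist 6.1 0.6254 -0.0086 r0.0694 a-32.8 110
scene 6.15 0.5444 0.0962 r0.0708 a108.6 53
wrist 6.2 0.6213 -0.0143 r0.0695 a-38.6 109
scene 6.25 0.5212 0.0812 r0.0694 a131.3 58
wrist 6.3 0.5111 0.0643 r0.0662 a147.8 56
scene 6.35 0.5064 0.0592 r0.0677 a153.5 64
wrist 6.4 0.4984 0.0431 r0.0701 a168.4 55
scene 6.45 0.5004 0.0329 r0.0667 a176.6 68
wrist 6.5 0.4982 0.0169 r0.0699 a-170.0 61
scene 6.55 0.5048 0.0066 r0.0661 a-160.1 74
wrist 6.6 0.5082 -0.0072 r0.0690 a-148.4 65
scene 6.65 0.5193 -0.0159 r0.0655 a-136.7 72
wrist 6.7 0.5254 -0.0261 r0.0690 a-127.1 66
scene 6.75 0.5398 -0.0315 r0.0663 a-114.2 67
wrist 6.8 0.5483 -0.0368 r0.0684 a-105.9 66
```

Run:
```python
from det import *
from scipy.optimize import least_squares
L=pickle.load(open('c1.pkl','rb'));o=run(L)
for c in('wrist','scene'):
    P=np.array([(t,x,y) for k,t,x,y,s in o if k==c and s<80 and not(c=='wrist' and t<6.35)])
    f=least_squares(lambda s:np.r_[P[:,1]-s[0]-.07*np.cos(s[2]+s[3]*(P[:,0]-6.5)),P[:,2]-s[1]-.07*np.sin(s[2]+s[3]*(P[:,0]-6.5))],[.567,.029,3.2,3.9])
    print(c,f.x,np.abs(f.fun).max())
    l=[l for l in L if l[0]==c][-1]; st={'position':l[2],'ee_rot':l[3]};C=f.x[:2]
    im=l[4][:,:,::-1].copy(); k=6
    y0,y1,x0,x1=(0,120,50,200) if c=='wrist' else (155,245,225,325)
    im=cv2.resize(im[y0:y1,x0:x1],None,fx=(5 if c=='wrist' else 6.5),fy=(5 if c=='wrist' else 6.5),interpolation=cv2.INTER_CUBIC);k=5 if c=='wrist' else 6.5
    for a in(170,172,174,176,178):
        for r,z in((.07,.06),(.115,.06),(.121,.065),(.135,.068),(.151,.068)):
            u=proj(c,[C[0]+r*np.cos(np.radians(a)),C[1]+r*np.sin(np.radians(a)),z],st)[0]
            cv2.circle(im,(int((u[0]-x0+.5)*k),int((u[1]-y0+.5)*k)),2,(0,0,255) if a==174 else (0,255,0),-1)
    for a in range(0,360,10):
            u=proj(c,[C[0]+.115*np.cos(np.radians(a)),C[1]+.115*np.sin(np.radians(a)),.06],st)[0]
            cv2.circle(im,(int((u[0]-x0+.5)*k),int((u[1]-y0+.5)*k)),2,(255,0,0),-1)
    cv2.imwrite(f'pics/ptr_{c}.png',im)
```

```text
wrist [0.56713314 0.03034617 3.3329568  3.7027639 ] 0.0003153182451555575
scene [0.57046096 0.03097648 3.30209537 3.85850603] 0.0007504474353307499
```

View pics/ptr_wrist.png

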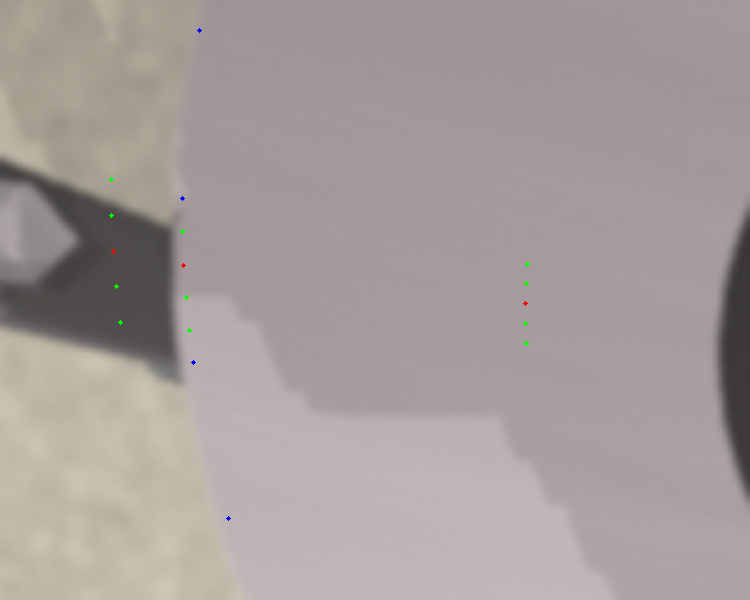

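View pics/ptr_scene.png

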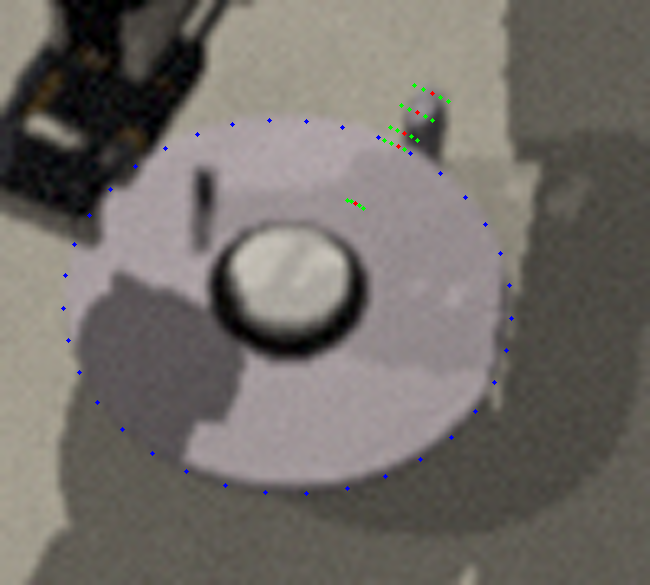

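```bash
python3 -m pendant '[[[0,0,0.02],[0,0,0],0],[[0,0,0.016],[0,0,0],0],[[0,0,0],[0,0,0],0]]'
cat > fit.py <<'E'
from det import *
from cap import *
from scipy.optimize import least_squares
def angs(o,CW=(.56713,.03035),CS=(.57046,.03098)):
    r=[]
    for c,t,x,y,s in o:
        C=CW if c=='wrist' else CS
        if s<80: r.append((c,t,np.arctan2(y-C[1],x-C[0]),np.hypot(x-C[0],y-C[1]),s))
    return r
E
python3 - <<'E'
from fit import *
L=cap(['scene','wrist'],10,'c2')
for r in angs(run(L)): print(r[0],round(r[1],2),'%.3f r%.4f %d'%(r[2],r[3],r[4]))
mont([l for l in L if l[0]=='wrist'],'pics/c2w.png',(0,240,0,512),4,.39)
s=arm.observe();print(s['position'],s['clock'],s['force'])
E
```

```text
clock: 7.22
position: [0.5676, -0.0679, 0.0675]
ee_rot: [-2.219, -2.221, 0.003]
force: [0.2, -0.3, 0.4]
width: 0.005
scene 7.22 -0.300 r0.0682 52
wrist 7.28 -0.103 r0.0671 74
scene 7.33 0.108 r0.0686 67
wrist 7.38 0.267 r0.0671 70
scene 7.42 0.472 r0.0682 71
scene 7.53 0.833 r0.0685 63
scene 7.62 1.185 r0.0690 60
scene 7.72 1.519 r0.0696 58
scene 7.83 1.873 r0.0701 57
scene 7.92 2.206 r0.0700 58
scene 8.03 2.539 r0.0703 58
scene 8.12 2.864 r0.0701 61
wrist 8.18 3.060 r0.0699 54
[ 0.56858731 -0.06804759  0.06870112] 8.225 [-0.13202734 -0.87331048 -0.23510896]
```

View pics/c2w.png

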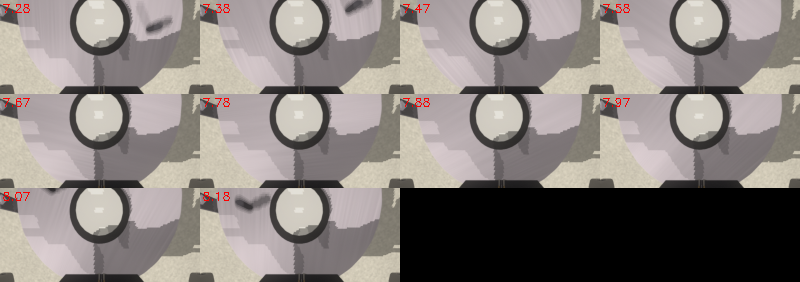

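```bash
python3 -m pendant '[[[0,0,-0.02],[0,0,0],0],[[0,0,0],[0,0,0],0],[[0,0,0],[0,0,0],0]]'
python3 -c "
from h import *
s=arm.observe();print(s['clock'],s['position'])"
python3 -m pendant '[[[0,0,0.014],[0,0,0],0]]'
python3 - <<'E'
from fit import *
L=cap(['scene'],8,'c3')
for l in L: print(round(l[1],3),l[2].round(4))
for r in angs(run(L)): print(r[0],round(r[1],3),'%.3f r%.4f %d'%(r[2],r[3],r[4]))
s=arm.observe();print(s['position'],s['clock'],s['force'])
E
```

```text
clock: 8.6
position: [0.5685, -0.0679, 0.0884]
ee_rot: [-2.22, -2.222, -0.0]
force: [-0.3, 0.5, -0.5]
width: 0.004
8.6 [ 0.56850541 -0.06787649  0.0883837 ]
clock: 8.72
position: [0.569, -0.0679, 0.0744]
ee_rot: [2.22, 2.222, 0.001]
force: [-0.3, -0.3, -0.6]
width: 0.006
8.725 [ 0.569  -0.0679  0.0744]
8.775 [ 0.5675 -0.0677  0.0721]
8.825 [ 0.5672 -0.0677  0.0725]
8.875 [ 0.5675 -0.0679  0.0732]
8.925 [ 0.5679 -0.068   0.0738]
8.975 [ 0.5683 -0.0681  0.0742]
9.025 [ 0.5685 -0.0681  0.0745]
9.075 [ 0.5687 -0.0681  0.0747]
scene 8.725 -1.494 r0.0696 46
scene 8.775 -1.371 r0.0695 39
scene 8.825 -1.232 r0.0693 36
scene 8.875 -1.075 r0.0688 36
scene 8.925 -0.927 r0.0683 37
scene 8.975 -0.770 r0.0674 38
scene 9.025 -0.607 r0.0670 39
scene 9.075 -0.445 r0.0672 41
[ 0.56874025 -0.06809092  0.07479662] 9.125 [ 0.80557334 -0.29076712 -0.25470651]
```

```bash
python3 - <<'E'
from fit import *
L=cap(['scene'],18,'c4')+cap(['scene','wrist'],6,'c5')
s=arm.observe();print(s['position'],s['clock'],s['force'])
for r in angs(run(pickle.load(open('c5.pkl','rb')))): print(r[0],round(r[1],3),'%.3f r%.4f %d'%(r[2],r[3],r[4]))
E
cat > pred.py <<'E'
from fit import *
from scipy.integrate import solve_ivp
import glob
D=[]
for n in sorted(glob.glob('c[0-9]*.pkl')): D+=angs(run(pickle.load(open(n,'rb'))))
D=[d for d in D if d[3]>.064 and d[1]>6.0 and d[4]<80]
D.sort(key=lambda d:d[1])
t=np.array([d[1] for d in D]);a=np.array([d[2] for d in D]);isw=np.array([d[0]=='wrist' for d in D])
# unwrap with rough model
def model(s,t):  # th0,w0,a0,b at t0=7: dw/dt=-a-b w
    th0,w0,A,b=s[:4];u=t-7
    if abs(b)<1e-6:return th0+w0*u-A*u*u/2
    k=w0+A/b
    return th0+k/b*(1-np.exp(-b*u))-A/b*u
s0=np.array([-1.13,3.75,.3,.001,0])
def res(s): 
    m=model(s,t)+s[4]*isw
    return np.angle(np.exp(1j*(a-m)))
for sc in (9,10,11,30):
    k=t<sc
    f=least_squares(lambda s:np.r_[res(s)[k],(s[3]-.0)/1,s[4]/.3],s0,loss='soft_l1',f_scale=.02);s0=f.x
print(f.x.round(4),'rms',np.sqrt((res(f.x)**2).mean()))
r=res(f.x)
for i in range(0,len(t),4):print(round(t[i],2),D[i][0],r[i].round(3),end='; ')
print()
T=np.arange(6,25,.005);m=model(f.x,T);w=np.gradient(m,T);
for k in range(0,8):
    tgt=3.042+2*np.pi*(k-1)
    i=np.where((m[:-1]<tgt)&(m[1:]>=tgt)&(w[:-1]>0))[0]
    if len(i):print('pass',T[i[0]].round(3),'w',w[i[0]].round(2),'w/ wrist offset dt',-f.x[4]/w[i[0]])
E
python3 pred.py
```

```text
[ 0.56864099 -0.06802249  0.07473007] 10.625 [ 0.39081181  0.64004172 -0.26870103]
scene 10.025 2.296 r0.0702 54
scene 10.125 2.565 r0.0700 57
wrist 10.175 2.785 r0.0654 70
scene 10.225 2.829 r0.0703 56
wrist 10.275 2.991 r0.0696 52
scene 10.325 3.089 r0.0702 61
wrist 10.375 -3.036 r0.0697 57
scene 10.425 -2.937 r0.0705 62
wrist 10.475 -2.786 r0.0699 61
scene 10.525 -2.686 r0.0701 65
wrist 10.575 -2.539 r0.0697 64
[-1.0837e+00  3.6838e+00  3.1580e-01  2.0000e-03  6.7000e-03] rms 0.024008381826949768
6.05 scene 0.001; 6.35 scene -0.011; 6.55 scene -0.011; 6.75 scene -0.012; 7.32 scene 0.011; 7.62 scene 0.03; 8.02 scene 0.017; 8.78 scene -0.034; 8.98 scene -0.049; 9.18 scene -0.041; 9.38 scene 0.011; 9.57 scene 0.018; 9.78 scene -0.009; 9.98 scene -0.011; 10.22 scene -0.007; 10.42 scene -0.013; 
pass 6.425 w 3.87 w/ wrist offset dt -0.0017242651685121485
pass 8.18 w 3.3 w/ wrist offset dt -0.002020235031809322
pass 10.3 w 2.62 w/ wrist offset dt -0.0025460915323887723
pass 13.22 w 1.69 w/ wrist offset dt -0.003957792927030661
```

```bash
python3 -m pendant '[[[0,0,0.002],[0,0,0],0],[[0,0,0.002],[0,0,0],0],[[0,0,0],[0,0,0],0]]'
python3 - <<'E'
from fit import *
L=cap(['scene'],26,'c6')
s=arm.observe();print(s['position'],s['clock'],s['force'])
E
python3 pred.py
python3 - <<'E'
from fit import *
for r in angs(run(pickle.load(open('c6.pkl','rb'))))[::2]: print(r[0],round(r[1],3),'%.3f r%.4f %d'%(r[2],r[3],r[4]))
E
```

```text
clock: 11.0
position: [0.5684, -0.068, 0.0705]
ee_rot: [-2.22, -2.222, 0.0]
force: [0.4, 0.4, -0.0]
width: 0.003
[ 0.56861225 -0.06802594  0.07073521] 12.3 [-0.29938113 -0.47787972 -0.02597721]
[-1.078   3.6916  0.2611  0.0209  0.0099] rms 0.02745866235436856
6.05 scene 0.01; 6.35 scene -0.008; 6.55 scene -0.012; 6.75 scene -0.015; 7.32 scene 0.004; 7.62 scene 0.022; 8.02 scene 0.01; 8.78 scene -0.036; 8.98 scene -0.049; 9.18 scene -0.039; 9.38 scene 0.015; 9.57 scene 0.025; 9.78 scene -0.001; 9.98 scene -0.001; 10.22 scene 0.005; 10.42 scene 0.001; 11.0 scene -0.01; 11.2 scene -0.057; 11.4 scene -0.041; 11.6 scene -0.026; 11.8 scene 0.006; 12.0 scene 0.011; 12.2 scene 0.016; 
pass 6.425 w 3.89 w/ wrist offset dt -0.00255642495538476
pass 8.175 w 3.3 w/ wrist offset dt -0.0030122806019221085
pass 10.305 w 2.61 w/ wrist offset dt -0.0038053996881119235
pass 13.215 w 1.72 w/ wrist offset dt -0.005776978561260554
scene 11.0 -1.520 r0.0704 41
scene 11.1 -1.333 r0.0698 37
scene 11.2 -1.095 r0.0689 36
scene 11.3 -0.857 r0.0682 36
scene 11.4 -0.619 r0.0671 37
scene 11.5 -0.389 r0.0677 46
scene 11.6 -0.156 r0.0665 57
scene 11.7 0.092 r0.0686 62
scene 11.8 0.311 r0.0689 59
scene 11.9 0.531 r0.0683 60
scene 12.0 0.740 r0.0686 58
scene 12.1 0.950 r0.0686 56
scene 12.2 1.156 r0.0690 56
```

```bash
python3 - <<'E'
from fit import *
L=cap(['scene'],10,'c7')
s=arm.observe();print(s['position'],s['clock'],s['force'])
for r in angs(run(L)): print(r[0],round(r[1],3),'%.3f r%.4f %d'%(r[2],r[3],r[4]))
E
python3 pred.py
```

```text
[ 0.56862851 -0.06802162  0.07071768] 12.8 [0.25123073 0.46039121 0.47140675]
scene 12.3 1.351 r0.0693 54
scene 12.35 1.445 r0.0694 55
scene 12.4 1.543 r0.0697 55
scene 12.45 1.636 r0.0699 56
scene 12.5 1.748 r0.0698 57
scene 12.55 1.837 r0.0700 56
scene 12.6 1.934 r0.0700 57
scene 12.65 2.030 r0.0702 57
scene 12.7 2.114 r0.0700 56
scene 12.75 2.207 r0.0700 57
[-1.0776  3.692   0.2542  0.0231  0.01  ] rms 0.026172740890867862
6.05 scene 0.011; 6.35 scene -0.007; 6.55 scene -0.012; 6.75 scene -0.016; 7.32 scene 0.003; 7.62 scene 0.021; 8.02 scene 0.01; 8.78 scene -0.036; 8.98 scene -0.048; 9.18 scene -0.038; 9.38 scene 0.015; 9.57 scene 0.025; 9.78 scene -0.001; 9.98 scene -0.0; 10.22 scene 0.006; 10.42 scene 0.001; 11.0 scene -0.01; 11.2 scene -0.058; 11.4 scene -0.042; 11.6 scene -0.028; 11.8 scene 0.004; 12.0 scene 0.009; 12.2 scene 0.014; 12.4 scene 0.0; 12.6 scene 0.004; 
pass 6.425 w 3.89 w/ wrist offset dt -0.0025636394732712333
pass 8.175 w 3.3 w/ wrist offset dt -0.0030222873788916063
pass 10.305 w 2.61 w/ wrist offset dt -0.0038170360658910884
pass 13.21 w 1.73 w/ wrist offset dt -0.005769374401362139
```

```bash
python3 - <<'E'
from fit import *
L=cap(['scene','wrist'],3,'c8')
s=arm.observe();print(s['position'],s['clock'],s['force'])
for r in angs(run(L)): print(r[0],round(r[1],3),'%.3f r%.4f %d'%(r[2],r[3],r[4]))
E
python3 pred.py | tail -1
```

```text
[ 0.56862431 -0.06799623  0.07072167] 13.1 [-0.8999524   0.25855889  0.32284022]
scene 12.8 2.296 r0.0703 54
scene 12.9 2.479 r0.0702 54
scene 13.0 2.652 r0.0701 56
wrist 13.05 2.816 r0.0674 48
pass 13.21 w 1.73 w/ wrist offset dt -0.007631415919669811
```

```bash
python3 -m pendant '[[[0,0,0.0155],[0,0,0],0],[[0,0,0.001],[0,0,0],0]]'
python3 - <<'E'
from fit import *
L=cap(['scene','wrist'],3,'c9')
for l in L: print(l[1],l[2].round(4))
s=arm.observe();print(s['position'],s['clock'],s['force'])
for r in angs(run(L)): print(r[0],round(r[1],3),'%.3f r%.4f %d'%(r[2],r[3],r[4]))
mont(L[-1:],'pics/c9w.png',(0,240,0,512),1,1.5)
E
```

```text
clock: 13.35
position: [0.5767, -0.068, 0.0598]
ee_rot: [2.212, 2.216, 0.019]
force: [-2.2, 4.4, 61.5]
width: 0.002
13.35 [ 0.5767 -0.068   0.0598]
13.4 [ 0.5764 -0.068   0.0599]
13.45 [ 0.5761 -0.0681  0.0599]
13.5 [ 0.576  -0.0681  0.0599]
13.55 [ 0.576  -0.0681  0.0599]
13.6 [ 0.576  -0.0681  0.0599]
[ 0.57594867 -0.06809599  0.0599053 ] 13.65 [-0.84859002  3.54221181 53.91028309]
scene 13.35 3.075 r0.0706 54
wrist 13.4 3.103 r0.0698 52
scene 13.45 3.071 r0.0709 54
wrist 13.5 3.099 r0.0698 52
scene 13.55 3.070 r0.0709 55
wrist 13.6 3.098 r0.0698 52
```

View pics/c9w.png

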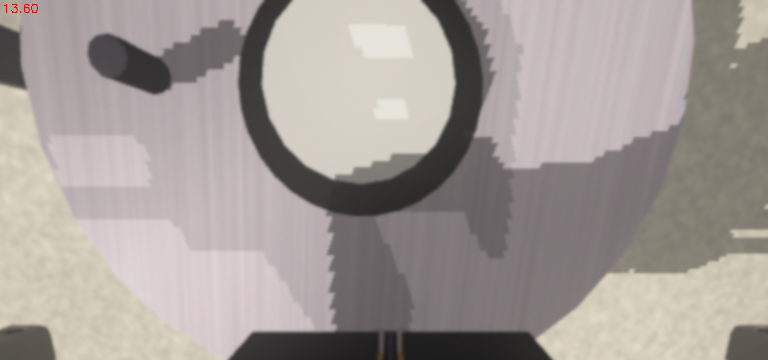

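The disc has stopped with the peg at the pointer. The finger is pressing and has deflected about 7 mm in +x. I'll unload it along that deflection so the release doesn't drag the disc, then lift.

```bash
python3 -m pendant '[[[0,0.0075,-0.006],[0,0,0],0],[[0,0,-0.03],[0,0,0],0],[[0,0,-0.04],[0,0,0],0],[[0,0,-0.04],[0,0,0],0],[[0,0,0],[0,0,0],0]]'
python3 - <<'E'
from fit import *
L=cap(['scene','wrist'],4,'c9b')
s=arm.observe();print(s['position'],s['clock'],s['force'])
for r in angs(run(L)): print(r[0],round(r[1],3),'%.3f r%.4f %d'%(r[2],r[3],r[4]))
mont(L[-1:],'pics/c9b.png',(0,240,0,512),1,1.5)
mont(L[-2:-1],'pics/c9s.png',(145,250,215,335),1,6)
E
```

```text
clock: 14.28
position: [0.5778, -0.0683, 0.1722]
ee_rot: [2.218, 2.22, 0.005]
force: [0.6, 0.3, -0.2]
width: 0.001
[ 0.5756712  -0.06799358  0.16930058] 14.675 [ 0.18608921 -0.60006654  1.37565845]
scene 14.275 3.075 r0.0703 57
wrist 14.325 3.103 r0.0699 58
scene 14.375 3.075 r0.0703 58
wrist 14.425 3.105 r0.0697 58
scene 14.475 3.075 r0.0704 57
wrist 14.525 3.105 r0.0698 57
scene 14.575 3.075 r0.0705 58
wrist 14.625 3.104 r0.0697 58
```

View pics/c9b.png

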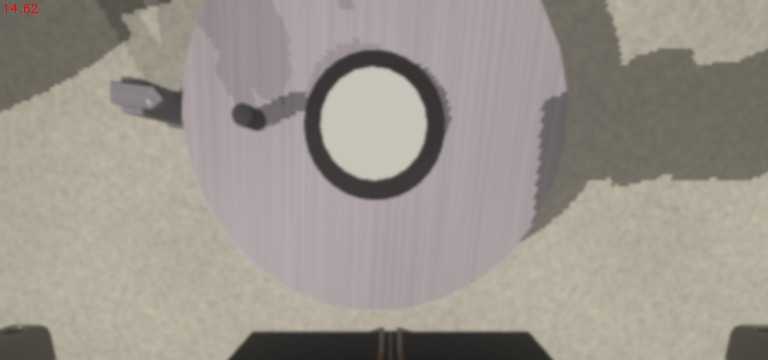

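View pics/c9s.png

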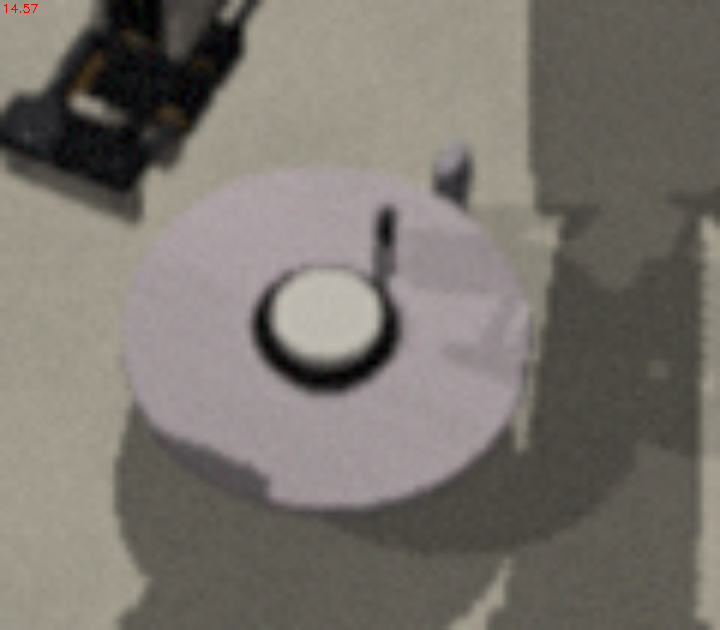

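The finger is clear and the peg stays at the pointer. Nothing more should touch the disc, so I'm signing off.

```bash
python3 -c "
from cell import arm
print(arm.sign_off())"
```

```text
the job is handed in; nothing more can be done
None
```

The turntable runs freely, and the disc is braked with the peg about 2–3.5° (2–4 mm) past the pointer. I handed the job in at about 14.7 s of the 48 s allowed.

**Spin:** I flicked the peg counter-clockwise with the shut fingertips. The disc reached about 3.9 rad/s and lost roughly 0.3 rad/s each second. The peg passed the pointer three times with nothing touching it, at about 6.4, 8.2 and 10.3 s.

**Brake:** On the fourth pass, at about 13.2 s and 1.7 rad/s, I pressed a fingertip on the empty rim once and the disc stopped. I did not push it afterwards. I then lifted the finger about 110 mm clear.

**Last checks:**
- **Stop position:** I took the pointer's direction as 3.04 rad. The scene camera put the peg at 3.075 rad and the wrist camera at 3.10 rad. The two cameras disagree by 0.03 rad, and I could not settle which is closer.
- **Staying put:** Each camera's reading was the same before and after the lift, to within about 0.005 rad, so the release did not drag the disc.
- **Braking force:** The press was harder than planned, at about 54–62 N at the wrist when read after the stop, against the 120 N limit. I did not read the peak at contact.
- **Surroundings:** The dish still sits in the middle of the disc. The arm went nowhere near the rack, tip box or bottle, but I did not look at them again at the end.

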